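# Pull the fuse carrier by its two side catches

## Task

A dropper bottle has been left standing on the fuse carrier of the small grey fuse unit. Stand the bottle upright in the aluminium parts tray and let go of it; then squeeze the carrier's two orange side catches together with the fingers and lift the carrier out of the unit. Finish while still holding the carrier by its squeezed catches, upright and still, 10 cm or more above its seat; do not knock the bottle over or disturb the stopper, brass plug, screwdriver and battery cell lying about.

Things in the scene. Friction and masses are not known exactly. Their poses are not given: they have to be found in the camera images.
- fuse_unit: Low grey housing fixed to the bench, 120 (x) x 110 (y) x 40 mm high, with a well in which the carrier sits (mouth 63 mm along x, 56 mm along y between two black lips, wider below them; floor 6 mm above the bench). Lamps on its -x face. Origin: centre of the underside, on the bench. It stands left or right ahead of the robot, the tray in the other place, turned up to 0.4 rad.
- carrier: Loose white fuse carrier, about 0.2 kg, 84 mm high, black cap 60 (x) x 36 (y) mm on top. Origin: centre of its underside, z up, axes as the unit's; seated it is 6 mm above the bench. Orange catches on its +y and -y sides, plates 28 mm wide (x), z = 34 (unit's top) to 74 mm: 53 mm over both when free, 39 mm squeezed; their noses hook under the lips until both are in 4.5 mm.
- catch_left (a joint): Orange catch on the carrier's +y side: slides straight inwards, 0 = free (sprung out, hooked) to 0.007 m = fully squeezed; spring 2.4 N at 0, 6.6 N fully in.
- catch_right (a joint): Orange catch on the carrier's -y side: likewise, 0 = free to 0.007 m = fully squeezed inwards.
- catch_left_pad (a point): Centre of the ribbed thumb pad on the outer face of the +y catch, 62 mm above the carrier's underside (68 mm above the bench when seated), where a finger should press.
- catch_right_pad (a point): The same point on the -y catch.
- bottle: Amber dropper bottle with a black rubber bulb, 102 mm high, standing on the carrier's cap; body 33 mm across up to z = 56 mm, then a shoulder, collar 24 mm across from z = 66 to 77 mm, bulb 13 mm above. 0.07 kg. Grip it level with the body, about z = 50 mm. Origin: centre of the underside; z up.
- tray: Loose shallow aluminium parts tray, 132 (x) x 107 (y) x 17 mm, 0.3 kg; inner floor 2 mm above its underside, flat over at least 100 x 66 mm about the centre. Origin: centre of the underside; z up. Between the tray and the fuse unit a tall water bath stands on the bench, its front (with a drain knob) about 0.52 m ahead of the robot: pass in front of it.
- stopper: White rubber stopper, 29 mm across, 25 mm high: leave it alone. Origin: centre of the underside.
- plug: Hexagonal brass plug, 22 mm across, 16 mm high: leave it alone. Origin: centre of the underside.
- screwdriver: Screwdriver with a yellow handle, 167 mm long (its y), lying on the bench: leave it alone. Origin: centre of the underside.
- cell: Battery cell, red and black, 14 mm across, 50 mm high, standing on end: leave it alone. Origin: centre of the underside.
There are look-alikes about, which are no part of the job. What is meant by the bottle is not purple, and is the smaller of those in its own colour.

How it is judged:
On the way, in this order (a step that is already met when the one before it is completed fails the run):
1. the bottle stands upright in the tray and is released, the carrier still seated (x of bottle in the frame of tray between -0.045 and 0.045 m and y of bottle in the frame of tray between -0.03 and 0.03 m and z of bottle in the frame of tray between -0.004 and 0.008 m and angle between bottle's own z axis and vertical below 0.15 rad and linear speed of bottle below 0.03 m/s and contact force between the fingers and bottle below 0.05 N and z of carrier in the frame of fuse_unit below 0.012 m), for 0.2 s.
2. both catches are squeezed in by the fingers while the carrier is seated (value of joint each of catch_left, catch_right above 0.0045 m and contact force between the fingers and carrier above 2 N and z of carrier in the frame of fuse_unit below 0.012 m), for 0.1 s.
At the end, for the whole second after the job is handed in: Fingers hold the carrier, both catches in over 4.5 mm, its underside over 90 mm above the bench, within 0.25 rad of upright, still, off unit, tray and bottle; the bottle stands released, at rest and within 0.15 rad of upright on the tray floor, within 45 mm (x) and 30 mm (y) of its centre (x of bottle in the frame of tray between -0.045 and 0.045 m and y of bottle in the frame of tray between -0.03 and 0.03 m and z of bottle in the frame of tray between -0.004 and 0.008 m and angle between bottle's own z axis and vertical below 0.15 rad and linear speed of each of bottle, carrier below 0.03 m/s and contact force between each of the fingers, carrier and bottle below 0.05 N and value of joint each of catch_left, catch_right above 0.0045 m and z of carrier in the frame of fuse_unit above 0.09 m and angle between carrier's own z axis and vertical below 0.25 rad and contact force between the fingers and carrier above 2 N and contact force between carrier and fuse_unit below 0.05 N and contact force between carrier and tray below 0.05 N); the arm keeps its last pose, push and grip.
It fails at once if the bottle is knocked over (angle between bottle's own z axis and vertical above 0.7 rad).
It fails at once if a bystander (stopper, brass plug, screwdriver, cell) is disturbed: moved by more than 25 mm (distance of any of stopper, plug, screwdriver, cell from where it was at the start of the episode above 0.025 m).
It also fails if it takes over 64 s, if anything falls off the work surface, if the arm or the gripper's body presses on something with over 40 N, if the wrist force passes 120 N, or if a joint passes its speed limit or range.

## Robot

A 6-joint arm with a two-finger parallel gripper is mounted at the origin on a cart in front of the work surface, level with it; the furniture and walls round the work are solid. World frame = base frame: x ahead of the robot, y to its left, z up, the work surface at z = 0. Lengths are in m, angles in rad, forces in N, time in s.
With the tool pointing down it reaches from about 0.425 to 0.95 m from the base axis. Payload 3.5 kg.
Tool frame: the origin (TCP) lies midway between the tips of the shut fingers; the grasp point (between the pads) lies ctrl.grasp_offset behind it (ctrl.grasp_offset is the distance from the TCP to the grasp point, in m); x points along the fingers, y is the direction in which the jaws open and shut, and the axes are right-handed (so a half turn about x gives the same grasp; the last joint's range is limited). The gripper opens to 85 mm and grips with 20 to 120 N. Pads are 22 mm wide; open, the fingers measure 114 mm over their backs; the gripper's body (76 mm by 85 mm) begins 54 mm behind the grasp point. The pads swing forward as they close: fully open they stand 13 mm farther back than shut.
Start: joints at [-1.495, 0.286, 1.577, -0, 1.279, -0.15], TCP at [0.151, -0.658, 0.231] pointing down, gripper open.
Joint ranges: [-2.77, 2.77], [-0.9, 2.22], [0.21, 2.48], [-1.53, 4.67], [0.24, 2.81], [-2.84, 2.84]. Speed limits (rad/s): [2.79, 2.79, 3.14, 3.14, 3.14, 3.14].

## Interface

Orientations are given as a unit quaternion [x, y, z, w].
In Python, from plant import readout, read_camera, sign_off, ctrl gives the robot as it stands.
- The arm moves only by the tool drive_tool, never from a script. Its argument "steps" is a list of rows, each a list of 5 numbers: the shift along the tool's x, y, z in cm, then the turn about the tool's x in degrees, then the opening, from 0 (shut) to 1 (fully open). A call has 1 to 10 rows; each row shifts and turns the commanded pose from where the row before left it, along the tool's axes as they then stand; what a row does not reach is not made up. A row lasts 1/10 s, in which the tool goes at most 50 mm and 8.59 degrees, less where a joint would pass 70% of its speed; a pose out of reach is approached as far as the arm can. A call is refused whole if a number of a shift passes 5 or a number of a turn 8.59, either way. A call with a gripper value outside its range is refused whole. The fingers move at their own pace and stop on an object; "force" is the grip in N (left out, the last holds). Time passes only in rows, so rows that do not move let the fingers close. It gives the time, the measured TCP pose, the force and the opening at its end, in the units of the state.
- readout.get_state(): the state, without advancing time (a new reading comes with each control period).
- read_camera(name): name is "scene" or "top"; returns a dict with "frame" (400x640x3 uint8, red, green, blue), "vertical_fov" (degrees; the focal length in pixels is half the picture's height over the tangent of half this angle, whatever the lens; pixels are square), "cx", "cy" (the principal point, pixels), "eye" and "orientation" of the camera in the world. Camera axes: x right, y up, looking along -z (the intrinsics and any distortion apply to the point x, -y, -z); pixel columns grow to the right and rows downward; lengths in m; the calibration is good to about 2 mm. A picture is of the moment at which its call begins. There is no depth.
- sign_off(): hands the job in, once; it reports no verdict.
The state is a dict: "time": time; "qpos": joint angles; "dq": joint speeds; "joint_efforts": joint torques, N m; "eef_pos": TCP position; "tcp_rot": TCP orientation; "contact_force": force on the tool from outside, world axes, zero at the start; "wrist_torque": the same for the moment, N m; "opening": opening from 0.0 (shut) to 1.0 (fully open).
Only numpy, scipy, OpenCV 4.12 (cv2) and the standard library are available. Lean on these libraries where they do the work, as an engineer would, in place of code of your own. Each camera call takes 0.05 s, during which the arm holds its last target. There are 200 camera calls.

## Working session

There is one attempt and no reset: what is moved stays moved. The work goes in short steps, Python scripts to look and compute and a tool call to move; the robot and the scene stay as the last step left them, time stands still between calls to the robot, and variables do not carry over. Pictures are saved under pics/ and viewed, about 8 in all and at most 12, crops included, and the job is handed in when it is done.

Besides the shell and the picture viewer there is one more tool, called after ">>>" as a command line: name --pt "numbers of a row" for each row, then --argument value for the rest. drive_tool: Moves the arm, as the interface text tells. Its arguments: {"type":"object","properties":{"steps":{"type":"array","items":{"type":"array","items":{"type":"number"}}},"force":{"type":"number"}},"required":["steps"]}

```bash
mkdir -p pics; ls; python3 - <<'E'
from plant import readout, read_camera, ctrl
import cv2
print(readout.get_state(), ctrl.grasp_offset)
for n in("scene","top"):
    c=read_camera(n); print({k:v for k,v in c.items() if k!="frame"})
    cv2.imwrite(f"pics/{n}0.png",c["frame"][:,:,::-1])
E
```

```text
pics
{'time': 0.0, 'qpos': array([-1.49500857e+00,  2.87216666e-01,  1.57821961e+00, -3.38813113e-05,
        1.27860419e+00, -1.49994712e-01]), 'dq': array([-0.0007335 , -0.00072066,  0.00068086,  0.00087624, -0.00038351,
       -0.00089968]), 'joint_efforts': array([ 8.09371577e-04, -4.05981767e+01, -2.92626822e+01, -1.29258756e-04,
        5.93096047e-03,  1.34350267e-05]), 'eef_pos': array([ 0.15108403, -0.65717864,  0.22989012]), 'tcp_rot': array([ 0.70262546,  0.08052535, -0.70258417,  0.07879483]), 'contact_force': array([-0.00339712,  0.20536252, -0.36656461]), 'wrist_torque': array([-0.01763072,  0.00559896, -0.03128654]), 'opening': 1.002237177372436} 0.0187
{'vertical_fov': 42.85805258215578, 'cx': 323.58960116123967, 'cy': 191.57446026600007, 'eye': array([-0.19172339,  1.02007735,  0.93827549]), 'orientation': array([-0.13624915,  0.45367632,  0.84289   , -0.2552458 ])}
{'vertical_fov': 43.55105728146067, 'cx': 324.670468799282, 'cy': 193.97114989904847, 'eye': array([ 0.19654127, -0.07827539,  1.70945473]), 'orientation': array([ 0.07550426, -0.07053979, -0.70013915,  0.70649021])}
```

View pics/scene0.png

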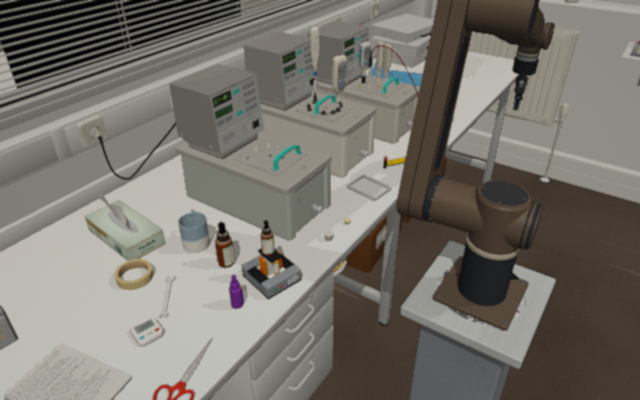

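View pics/top0.png

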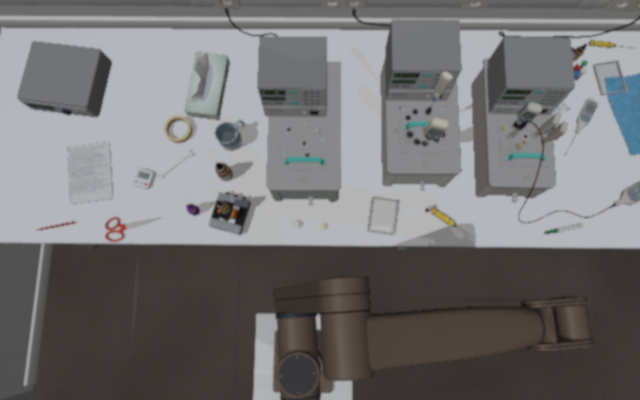

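The scene view shows the amber bottle on the carrier (267,238), the bigger amber one on the bench (224,245) and the purple one (236,292). In the top view the unit is at (231,213), the tray at (383,216), the stopper and plug at (296,223) and (323,226), and the screwdriver at (440,216). By the description (amber, the smaller, on the carrier), I choose the one at scene (267,238). I'll check it in close crops.

```bash
cat > h.py <<'E'
import numpy as np, cv2
from scipy.spatial.transform import Rotation as R
from plant import readout, read_camera
def K(c):
    f=200/np.tan(np.radians(c["vertical_fov"])/2); return f
def ray(c,u,v,z):
    "world point at height z seen at pixel u,v"
    f=K(c); d=R.from_quat(c["orientation"]).apply([(u-c["cx"])/f,-(v-c["cy"])/f,-1])
    return c["eye"]+d*(z-c["eye"][2])/d[2]
def proj(c,p):
    q=R.from_quat(c["orientation"]).inv().apply(np.asarray(p)-c["eye"]); f=K(c)
    return np.c_[c["cx"]-f*q[...,0]/q[...,2], c["cy"]+f*q[...,1]/q[...,2]]
def crop(c,x,y,w,h,s):
    return cv2.resize(c["frame"][y:y+h,x:x+w,::-1],None,fx=s,fy=s,interpolation=cv2.INTER_CUBIC)
E
python3 - <<'E'
from h import *
t=read_camera("top"); s=read_camera("scene")
a=crop(t,180,175,100,75,6); b=crop(t,360,185,110,60,4)
cv2.imwrite("pics/c1.png",crop(s,200,205,130,95,6))
im=np.zeros((600,800,3),np.uint8)
im[:375,:500]=cv2.resize(a,(500,375)); im[:300,500:]=cv2.resize(crop(t,360,190,60,60,5),(300,300)); im[380:600,:440]=crop(t,280,195,88,44,5)
im[380:600,450:790]=crop(s,330,160,85,55,4)
cv2.imwrite("pics/c2.png",im)
E
```

```text
(no output)
```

View pics/c1.png

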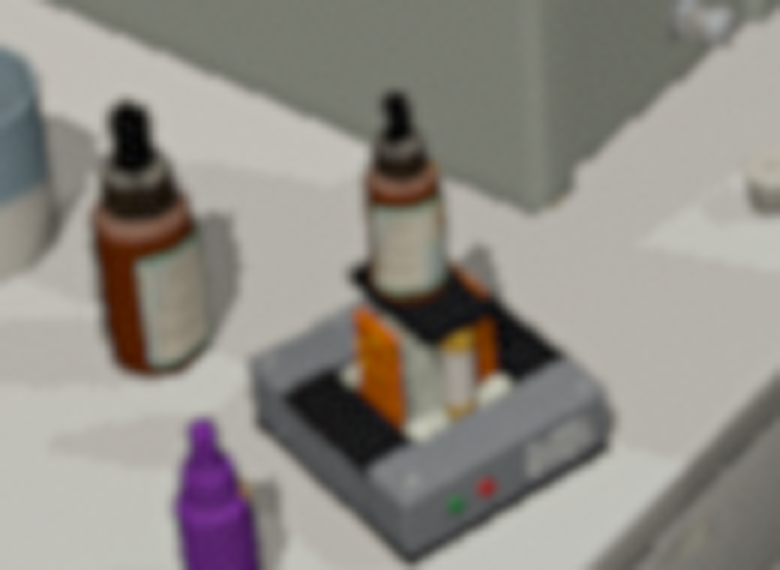

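View pics/c2.png

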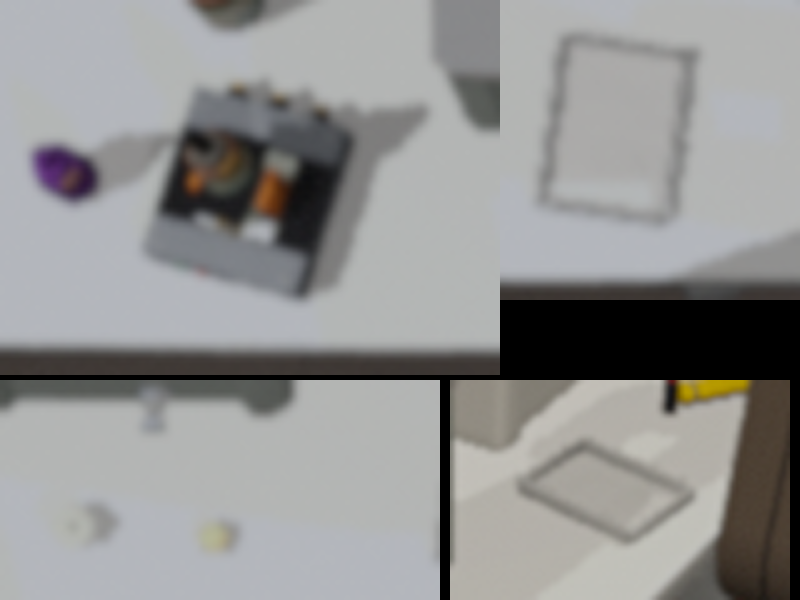

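The crops confirm the choice: the smaller amber bottle stands on the carrier, towards its rear-left. In the scene view its bulb top is at (266,220) and its base at about (268,253). The tray is empty.

```bash
python3 - <<'E'
from h import *
from scipy.optimize import least_squares
t=read_camera("top"); s=read_camera("scene")
def rect(pts,z,L,W):
    P=np.array([ray(t,u,v,z)[:2] for u,v in pts]); c=P.mean(0)
    print("c",c.round(4),"sides",[np.linalg.norm(P[i]-P[i-1]).round(4) for i in range(4)])
    # order: +x+y, +x-y, -x-y, -x+y
    m=np.array([[1,1],[1,-1],[-1,-1],[-1,1]])*[L/2,W/2]
    def f(p): 
        r=np.array([[np.cos(p[2]),-np.sin(p[2])],[np.sin(p[2]),np.cos(p[2])]]); return (m@r.T+p[:2]-P).ravel()
    r=least_squares(f,[*c,0]); print("pose",r.x.round(4),"res",(np.abs(r.fun).max()*1e3).round(1))
rect([(219.4,192.6),(250.4,201.6),(241,234.4),(209,225)],.04,.12,.11)
rect([(373,197),(399,200),(394.4,234),(368.4,230.6)],.017,.132,.107)
S=lambda x,y:(200+x/6,205+y/6)
T=lambda x,y:(180+x/5,175+y/5)
print("bulb top scene",ray(s,*S(396,97),.190),"top",ray(t,*T(197,143),.192))
print("body mid scene",ray(s,*S(405,240),.09+.03), "collar top", ray(t,*T(226,160),.155))
for n,p in dict(a=(350,272),b=(435,338),c=(497,298)).items(): print("cap",n,ray(s,*S(*p),.090))
print("stopper",ray(t,280+85/5,195+145/5,.025),"plug",ray(t,280+215/5,195+157/5,.016), "knob",ray(t,280+152/5,195+50/5,.05))
print("big bottle",ray(t,224,172,.07),"purple",ray(t,192,209,.07))
E
```

```text
c [0.4775 0.2551] sides [np.float64(0.1156), np.float64(0.1114), np.float64(0.1155), np.float64(0.1136)]
pose [ 0.4775  0.2551 -0.2599] res 3.2
c [ 0.479  -0.2673] sides [np.float64(0.1179), np.float64(0.0899), np.float64(0.1192), np.float64(0.0888)]
pose [ 0.479  -0.2673 -0.1355] res 9.2
bulb top scene [0.4788071 0.2641332 0.19     ] top [0.48191075 0.25883192 0.192     ]
body mid scene [0.47524729 0.26924822 0.12      ] collar top [0.47809821 0.24812628 0.155     ]
cap a [0.50575292 0.27158567 0.09      ]
cap b [0.44900356 0.28475475 0.09      ]
cap c [0.44304731 0.25013276 0.09      ]
stopper [0.44508077 0.02830981 0.025     ] plug [ 0.43892866 -0.05998188  0.016     ] knob [ 0.50642706 -0.01711093  0.05      ]
big bottle [0.61368473 0.27611442 0.07      ] purple [0.48578085 0.37633961 0.07      ]
```

```bash
cat >> h.py <<'E'
def pose():
    s=readout.get_state(); r=R.from_quat(s["tcp_rot"]).as_matrix()
    return s["eef_pos"], np.arctan2(r[1,1],r[0,1]), s, r
def plan(wps,step=4.0,start=None):
    "wps: x,y,z,psi -> rows in tool axes (shift before turn)"
    p,psi,_,_=pose() if start is None else (*start,0,0)
    p=np.array(p)
    for w in wps:
        w=np.array(w,float); d=w[:3]-p; dp=w[3]-psi
        n=int(max(np.ceil(np.linalg.norm(d)*100/step),np.ceil(abs(np.degrees(dp))/8.5),1))
        for i in range(n):
            s=d/n*100; c,sn=np.cos(psi),np.sin(psi)
            print([round(-s[2],2),round(c*s[0]+sn*s[1],2),round(sn*s[0]-c*s[1],2),round(np.degrees(-dp/n),1)])
            psi+=dp/n
        p=w[:3]; print("--",w)
E
python3 - <<'E'
from h import *
p,psi,s,r=pose(); print(p,psi,s["qpos"]); print(r.round(3))
# psi -> 1.33 - keep q6 in range
for t in (1.33,-1.81): print(t, "dpsi",t-psi)
E
```

```text
[ 0.15113642 -0.6576339   0.23085122] -1.3450309254968678 [-1.49499865e+00  2.86623067e-01  1.57717603e+00  1.28323116e-05
  1.27860714e+00 -1.49971377e-01]
[[-0.     0.224 -0.975]
 [ 0.001 -0.975 -0.224]
 [-1.    -0.001 -0.   ]]
1.33 dpsi 2.675030925496868
-1.81 dpsi -0.4649690745031323
```

```bash
python3 - <<'E'
from h import *
plan([(.33,-.32,.30,-1.806),(.432,-.12,.30,-1.806),(.437,.08,.30,-1.806),(.445,.2,.27,-1.806),(.478,.263,.24,-1.806)])
E
```

```text
[np.float64(-0.69), np.float64(-2.89), np.float64(-2.5), np.float64(2.6)]
[np.float64(-0.69), np.float64(-3.0), np.float64(-2.36), np.float64(2.6)]
[np.float64(-0.69), np.float64(-3.11), np.float64(-2.22), np.float64(2.6)]
[np.float64(-0.69), np.float64(-3.21), np.float64(-2.08), np.float64(2.6)]
[np.float64(-0.69), np.float64(-3.3), np.float64(-1.93), np.float64(2.6)]
[np.float64(-0.69), np.float64(-3.38), np.float64(-1.77), np.float64(2.6)]
[np.float64(-0.69), np.float64(-3.46), np.float64(-1.61), np.float64(2.6)]
[np.float64(-0.69), np.float64(-3.53), np.float64(-1.45), np.float64(2.6)]
[np.float64(-0.69), np.float64(-3.6), np.float64(-1.29), np.float64(2.6)]
[np.float64(-0.69), np.float64(-3.65), np.float64(-1.12), np.float64(2.6)]
-- [ 0.33  -0.32   0.3   -1.806]
[np.float64(-0.0), np.float64(-3.64), np.float64(-0.88), np.float64(-0.0)]
[np.float64(-0.0), np.float64(-3.64), np.float64(-0.88), np.float64(-0.0)]
[np.float64(-0.0), np.float64(-3.64), np.float64(-0.88), np.float64(-0.0)]
[np.float64(-0.0), np.float64(-3.64), np.float64(-0.88), np.float64(-0.0)]
[np.float64(-0.0), np
[... 438 characters left out ...]
.float64(-0.0)]
[np.float64(-0.0), np.float64(-3.26), np.float64(0.7), np.float64(-0.0)]
[np.float64(-0.0), np.float64(-3.26), np.float64(0.7), np.float64(-0.0)]
-- [ 0.437  0.08   0.3   -1.806]
[np.float64(0.75), np.float64(-2.96), np.float64(0.5), np.float64(-0.0)]
[np.float64(0.75), np.float64(-2.96), np.float64(0.5), np.float64(-0.0)]
[np.float64(0.75), np.float64(-2.96), np.float64(0.5), np.float64(-0.0)]
[np.float64(0.75), np.float64(-2.96), np.float64(0.5), np.float64(-0.0)]
-- [ 0.445  0.2    0.27  -1.806]
[np.float64(1.5), np.float64(-3.45), np.float64(-0.87), np.float64(-0.0)]
[np.float64(1.5), np.float64(-3.45), np.float64(-0.87), np.float64(-0.0)]
-- [ 0.478  0.263  0.24  -1.806]
```

>>> drive_tool --pt "-0.7 -2.9 -2.5 2.6 1" --pt "-0.7 -3.0 -2.4 2.6 1" --pt "-0.7 -3.1 -2.2 2.6 1" --pt "-0.7 -3.2 -2.1 2.6 1" --pt "-0.7 -3.3 -1.9 2.6 1" --pt "-0.7 -3.4 -1.8 2.6 1" --pt "-0.7 -3.5 -1.6 2.6 1" --pt "-0.7 -3.5 -1.4 2.6 1" --pt "-0.7 -3.6 -1.3 2.6 1" --pt "-0.7 -3.6 -1.1 2.6 1"

```text
time: 1.3
eef_pos: [0.3288, -0.3184, 0.3017]
tcp_rot: [0.703, -0.081, -0.702, -0.081]
contact_force: [-0.3, -0.2, 0.2]
opening: 1.003
```

>>> drive_tool --pt "0 -3.6 -0.9 0 1" --pt "0 -3.6 -0.9 0 1" --pt "0 -3.6 -0.9 0 1" --pt "0 -3.6 -0.9 0 1" --pt "0 -3.6 -0.9 0 1" --pt "0 -3.6 -0.9 0 1" --pt "0 0 0 0 1"

```text
time: 2.0
eef_pos: [0.4308, -0.1184, 0.3015]
tcp_rot: [0.703, -0.078, -0.702, -0.079]
contact_force: [-0.3, 0.3, 0.1]
opening: 0.999
```

>>> drive_tool --pt "0 -3.3 0.7 0 1" --pt "0 -3.3 0.7 0 1" --pt "0 -3.3 0.7 0 1" --pt "0 -3.3 0.7 0 1" --pt "0 -3.3 0.7 0 1" --pt "0 -3.2 0.7 0 1" --pt "0.7 -3.0 0.5 0 1" --pt "0.7 -3.0 0.5 0 1" --pt "0.7 -3.0 0.5 0 1" --pt "0.7 -2.9 0.5 0 1"

```text
time: 3.0
eef_pos: [0.441, 0.2007, 0.2732]
tcp_rot: [0.703, -0.081, -0.702, -0.081]
contact_force: [0.2, -0.5, -0.8]
opening: 1.003
```

>>> drive_tool --pt "1 -3.4 -0.9 0 1" --pt "1 -3.4 -0.9 0 1" --pt "0 0 0 0 1" --pt "0 0 0 0 1"

```text
time: 3.4
eef_pos: [0.4738, 0.262, 0.2526]
tcp_rot: [-0.702, 0.081, 0.703, 0.08]
contact_force: [0.2, -0.6, 0.4]
opening: 0.997
```

```bash
python3 - <<'E'
from h import *
p,psi,s,r=pose(); print(p,psi,s["qpos"],s["time"])
c=read_camera("scene"); print(proj(c,[p,[.478,.263,.192],[.478,.263,.09]]))
t=read_camera("top"); print(proj(t,[p]))
cv2.imwrite("pics/s1.png",crop(c,190,150,160,120,5))
E
```

```text
[0.47378147 0.26196583 0.25262835] -1.7982131978419318 [ 3.17911347e-01 -2.49639043e-02  1.88168461e+00 -6.57442072e-04
  1.28672805e+00  2.11631033e+00] 3.4
[[266.6353957  200.2900776 ]
 [266.50107928 220.38987465]
 [268.88843939 252.43205318]]
[[213.87183425 202.46943968]]
```

View pics/s1.png

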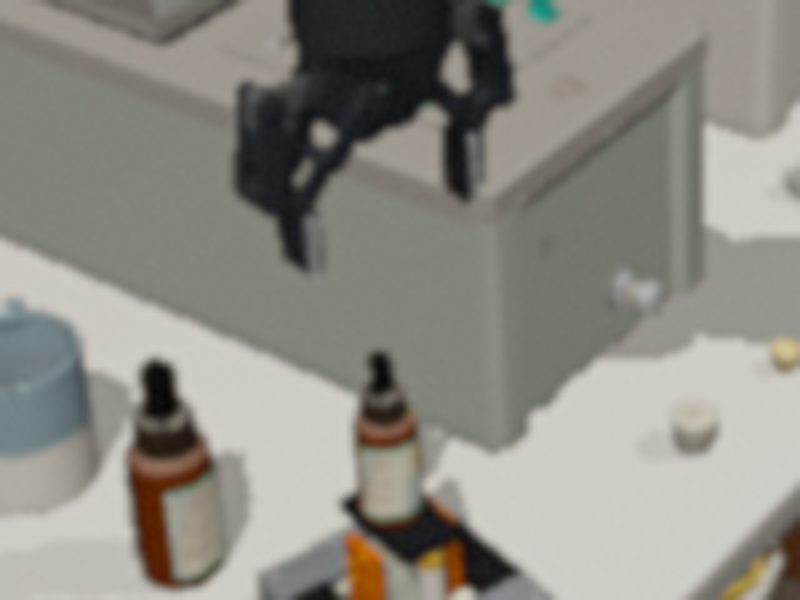

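The gripper hangs over the bottle: the tips' mid is at crop (383,232) and the bulb top at (378,355), where (382,352) was predicted, so about 1 px off. I'll go down and grip.

>>> drive_tool --pt "2 -0.3 -0.3 0 1" --pt "3 0 0 0 1" --pt "3 0 0 0 1" --pt "2.5 0 0 0 1" --pt "1.5 0 0 0 1" --pt "1 0 0 0 1" --pt "0 0 0 0 1" --pt "0 0 0 0 1"

```text
time: 4.3
eef_pos: [0.4782, 0.2647, 0.1246]
tcp_rot: [0.703, -0.08, -0.702, -0.081]
contact_force: [-0.3, 1.1, 0.1]
opening: 0.998
```

>>> drive_tool --pt "0 0 0 0 0.6" --pt "0 0 0 0 0.5" --pt "0 0 0 0 0.4" --pt "0 0 0 0 0.3" --pt "0 0 0 0 0.3" --pt "0 0 0 0 0.3" --pt "0 0 0 0 0.3" --pt "0 0 0 0 0.3" --force 20

```text
time: 5.1
eef_pos: [0.4777, 0.2647, 0.1239]
tcp_rot: [0.703, -0.08, -0.702, -0.081]
contact_force: [-0.5, -1.3, 3.7]
opening: 0.37
```

>>> drive_tool --pt "0 0 0 0 0.1" --pt "0 0 0 0 0.1" --pt "-0.5 0 0 0 0.1" --pt "-1 0 0 0 0.1" --pt "-2 0 0 0 0.1" --pt "-3 0 0 0 0.1" --pt "-3 0 0 0 0.1" --pt "-3 0 0 0 0.1" --pt "-1 0 0 0 0.1" --pt "0 0 0 0 0.1"

```text
time: 6.1
eef_pos: [0.478, 0.2649, 0.2601]
tcp_rot: [0.704, -0.08, -0.701, -0.081]
contact_force: [0.3, 0.8, -0.7]
opening: 0.37
```

```bash
python3 - <<'E'
from h import *
p,psi,s,r=pose(); print(p,psi,s["opening"],s["contact_force"])
c=read_camera("scene"); q=p-[0,0,.12]; print(proj(c,[p,p+[0,0,.068],p-[0,0,.034]]))
cv2.imwrite("pics/s2.png",crop(c,215,165,130,120,5))
plan([(.445,.2,.28,psi),(.434,.08,.28,psi),(.432,-.12,.28,psi),(.479,-.267,.25,psi)],3.6)
E
```

```text
[0.47802158 0.26491334 0.2600894 ] -1.798765965792289 0.3698169755603731 [ 0.26479857  0.75642606 -0.7254742 ]
[[264.26482607 197.71502299]
 [262.42135147 173.20771945]
 [265.14431054 209.40696223]]
[np.float64(-0.73), np.float64(2.34), np.float64(0.56), np.float64(-0.0)]
[np.float64(-0.73), np.float64(2.34), np.float64(0.56), np.float64(-0.0)]
[np.float64(-0.73), np.float64(2.34), np.float64(0.56), np.float64(-0.0)]
-- [ 0.445       0.2         0.28       -1.79876597]
[np.float64(-0.0), np.float64(2.98), np.float64(-0.41), np.float64(-0.0)]
[np.float64(-0.0), np.float64(2.98), np.float64(-0.41), np.float64(-0.0)]
[np.float64(-0.0), np.float64(2.98), np.float64(-0.41), np.float64(-0.0)]
[np.float64(-0.0), np.float64(2.98), np.float64(-0.41), np.float64(-0.0)]
-- [ 0.434       0.08        0.28       -1.79876597]
[np.float64(-0.0), np.float64(3.25), np.float64(-0.72), np.float64(-0.0)]
[np.float64(-0.0), np.float64(3.25), np.float64(-0.72), np.float64(-0.0)]
[np.float64(-0.0), np.float64(3.25), np.float64(-0.72), np.float64(-0.0)]
[np.float64(-0.0), np.float64(3.25), np.float64(-0.72), np.float64(-0.0)]
[np.float64(-0.0), np.float64(3.25), np.float64(-0.72), np.float64(-0.0)]
[np.float64(-0.0), np.float64(3.25), np.float64(-0.72), np.float64(-0.0)]
-- [ 0.432      -0.12        0.28       -1.79876597]
[np.float64(0.6), np.float64(2.65), np.float64(-1.58), np.float64(-0.0)]
[np.float64(0.6), np.float64(2.65), np.float64(-1.58), np.float64(-0.0)]
[np.float64(0.6), np.float64(2.65), np.float64(-1.58), np.float64(-0.0)]
[np.float64(0.6), np.float64(2.65), np.float64(-1.58), np.float64(-0.0)]
[np.float64(0.6), np.float64(2.65), np.float64(-1.58), np.float64(-0.0)]
-- [ 0.479      -0.267       0.25       -1.79876597]
```

View pics/s2.png

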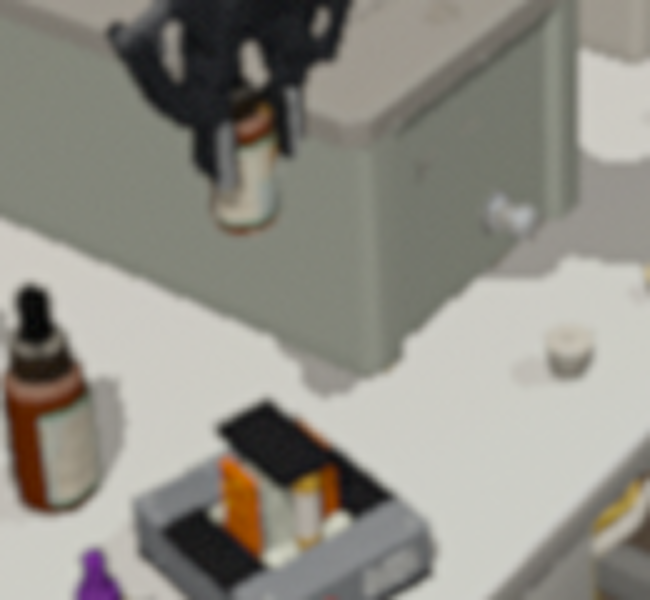

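The bottle is held clear of the carrier, with its base at crop (243,228) and leaning a little, perhaps 0.15 rad. The cap's corners are now free at crop (218,428), (270,402), (338,462) and (288,490). I carry on, in front of the bath.

>>> drive_tool --pt "-0.5 1 0.2 0 0.1" --pt "-0.7 2.3 0.6 0 0.1" --pt "-0.7 2.6 0.6 0 0.1" --pt "0 2.7 -0.3 0 0.1" --pt "0 3 -0.4 0 0.1" --pt "0 3 -0.4 0 0.1" --pt "0 3 -0.4 0 0.1" --pt "0 3.2 -0.7 0 0.1" --pt "0 3.2 -0.7 0 0.1" --pt "0 3.2 -0.7 0 0.1"

```text
time: 7.15
eef_pos: [0.4358, -0.0067, 0.2754]
tcp_rot: [-0.701, 0.08, 0.704, 0.081]
contact_force: [0.3, -0.1, -1.8]
opening: 0.372
```

>>> drive_tool --pt "0 3.2 -0.7 0 0.1" --pt "0 3.2 -0.7 0 0.1" --pt "0 3.2 -0.7 0 0.1" --pt "0.2 2.7 -1.3 0 0.1" --pt "0.6 2.7 -1.3 0 0.1" --pt "0.6 2.7 -1.3 0 0.1" --pt "0.6 2.5 -1.2 0 0.1" --pt "0 2 -0.5 0 0.1" --pt "0 1 0 0 0.1" --pt "0 0 0 0 0.1"

```text
time: 8.15
eef_pos: [0.4587, -0.2492, 0.256]
tcp_rot: [-0.702, 0.081, 0.703, 0.082]
contact_force: [1.0, 0.4, -0.8]
opening: 0.369
```

```bash
python3 - <<'E'
from h import *
from scipy.optimize import least_squares
p,psi,s,r=pose(); print(p,psi,s["opening"],s["contact_force"],s["time"])
c=read_camera("scene"); t=read_camera("top"); print("scene tcp",proj(c,[p,p-[0,0,.034]]),"top tcp",proj(t,[p]), "tray c",proj(t,[[.479,-.267,.002]]))
im=np.zeros((600,800,3),np.uint8)
im[:400,:400]=crop(t,360,160,100,100,4); im[:400,400:]=crop(c,320,120,100,100,4)
im[400:,:200]=0
cv2.imwrite("pics/s3.png",im[:400]); cv2.imwrite("pics/t3.png",crop(t,190,180,75,65,8))
S=lambda x,y:(215+x/5,165+y/5)
P=np.array([ray(c,*S(*q),.09)[:2] for q in [(218,428),(270,402),(338,462),(288,490)]])
m=np.array([[1,1],[1,-1],[-1,-1],[-1,1]])*[.03,.018]
f=lambda p:(m@np.array([[np.cos(p[2]),-np.sin(p[2])],[np.sin(p[2]),np.cos(p[2])]]).T+p[:2]-P).ravel()
q=least_squares(f,[*P.mean(0),0]); print("cap",q.x,abs(q.fun).max())
E
```

```text
[ 0.45874015 -0.24924413  0.25596659] -1.8007172726894694 0.3685324696832197 [ 0.97133993  0.44922329 -0.80513434] 8.15
scene tcp [[375.97595142 122.39273846]
 [375.33252238 132.37909102]] top tcp [[386.54730721 208.71742963]] tray c [[383.14882335 215.98016363]]
cap [ 0.47048754  0.26530456 -0.2863245 ] 0.002339389284762683
```

View pics/s3.png

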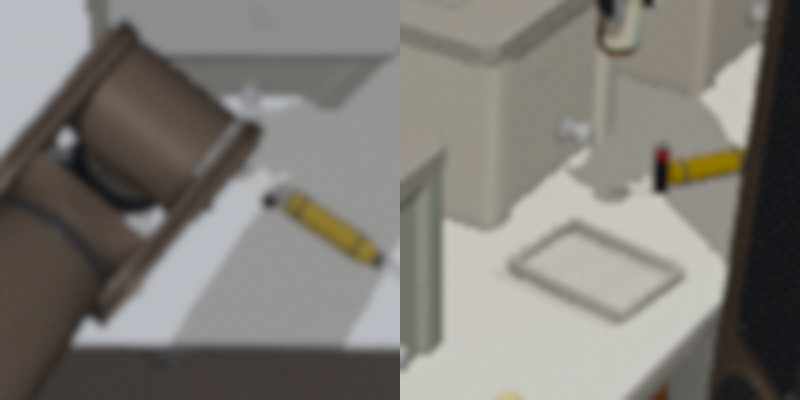

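The cell stands at scene crop (661,190), beside the screwdriver handle. The tray's corners are at scene crop (512,265), (575,220), (685,270) and (620,318), and the bottle is held above.

```bash
python3 - <<'E'
from h import *
c=read_camera("scene");t=read_camera("top")
S=lambda x,y:(320+(x-400)/4,120+y/4)
P=[ray(c,*S(*q),.015)[:2] for q in [(512,263),(575,220),(685,270),(620,318)]]
print(np.round(P,3),np.mean(P,0)); print("cell",ray(c,*S(661,190),0),ray(t,360+270/4,160+197/4,.05))
p,psi,s,r=pose(); print("bath front",ray(t,360+220/4,160+105/4,0))
x,y=np.mean(P,0)
E
```

```text
[[ 0.533 -0.219]
 [ 0.523 -0.308]
 [ 0.407 -0.29 ]
 [ 0.418 -0.198]] [ 0.47029306 -0.25389197]
cell [ 0.49610881 -0.41767457  0.        ] [ 0.49525604 -0.41098091  0.05      ]
bath front [ 0.58555373 -0.38000948  0.        ]
```

>>> drive_tool --pt "2 0.5 -1.1 0 0.1" --pt "3.5 0 0 0 0.1" --pt "4 0 0 0 0.1" --pt "4 0 0 0 0.1" --pt "3.5 0 0 0 0.1" --pt "2 0 0 0 0.1" --pt "1 0 0 0 0.1" --pt "0.6 0 0 0 0.1" --pt "0 0 0 0 0.1" --pt "0 0 0 0 0.1"

```text
time: 9.35
eef_pos: [0.4704, -0.2567, 0.0528]
tcp_rot: [0.703, -0.081, -0.702, -0.08]
contact_force: [-0.6, -1.0, 0.3]
opening: 0.37
```

```bash
python3 - <<'E'
from h import *
p,psi,s,r=pose(); print(p,psi,s["opening"],s["contact_force"],s["time"])
c=read_camera("scene"); print((proj(c,[p,p-[0,0,.034],p+[0,0,.04]])-[330,110])*8)
cv2.imwrite("pics/s4.png",crop(c,330,110,80,75,8))
E
```

```text
[ 0.4704422  -0.25665384  0.05279067] -1.7984461729479169 0.3700403442257991 [-0.62677691 -1.00445298  0.25251876] 9.35
[[322.64480492 533.61426078]
 [318.36636367 602.95580601]
 [327.80201549 450.03032711]]
```

View pics/s4.png

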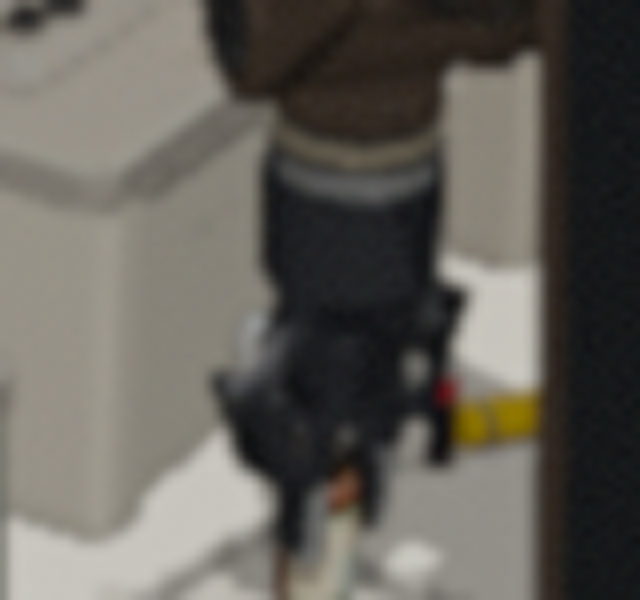

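>>> drive_tool --pt "0.6 0 0 0 0.1" --pt "0.6 0 0 0 0.1" --pt "0 0 0 0 0.1" --pt "0.2 0 0 0 0.1" --pt "0 0 0 0 0.1"

```text
time: 9.9
eef_pos: [0.4693, -0.256, 0.037]
tcp_rot: [-0.702, 0.08, 0.703, 0.081]
contact_force: [0.9, 0.0, -1.2]
opening: 0.365
```

>>> drive_tool --pt "0.2 0 0 0 0.1" --pt "0 0 0 0 0.1" --pt "0 0 0 0 0.1"

```text
time: 10.2
eef_pos: [0.4698, -0.2564, 0.0358]
tcp_rot: [0.703, -0.081, -0.702, -0.08]
contact_force: [0.1, 0.2, 2.5]
opening: 0.366
```

```bash
python3 - <<'E'
from h import *
p,psi,s,r=pose(); print(p,psi,s["opening"],s["contact_force"],s["time"])
c=read_camera("scene"); print((proj(c,[p,p-[0,0,.034],p+[0,0,.04]])-[335,140])*8)
cv2.imwrite("pics/s5.png",crop(c,335,140,75,65,8))
E
```

```text
[ 0.46978118 -0.25635148  0.03577947] -1.798785577065898 0.3664148698160726 [0.07391678 0.22624038 2.46761477] 10.2
[[281.5291617  329.29748068]
 [277.28514489 397.88804907]
 [286.64422504 246.62931091]]
```

View pics/s5.png

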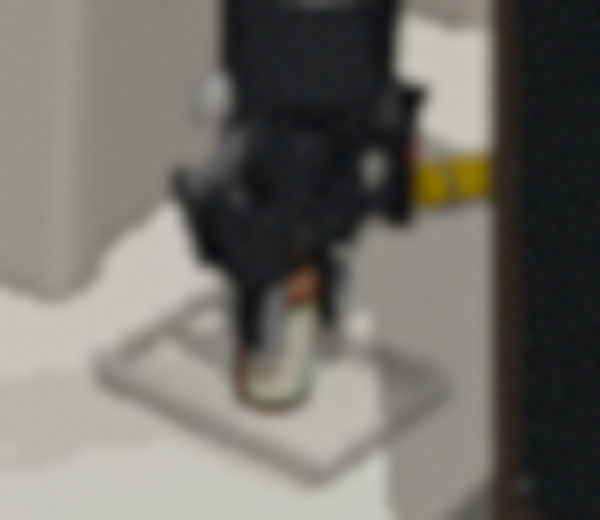

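The bottle's base is at crop (270,393), near the tray's centre (~269,383), and the bottle is nearly upright. I'll press lightly and let go.

>>> drive_tool --pt "0.15 0 0 0 0.1" --pt "0 0 0 0 0.1" --pt "0 0 0 0 0.1"

```text
time: 10.55
eef_pos: [0.47, -0.257, 0.0353]
tcp_rot: [0.703, -0.081, -0.702, -0.08]
contact_force: [-2.6, -0.1, 7.6]
opening: 0.366
```

>>> drive_tool --pt "0 0 0 0 0.42" --pt "0 0 0 0 0.5" --pt "0 0 0 0 0.6" --pt "0 0 0 0 0.8" --pt "0 0 0 0 1" --pt "0 0 0 0 1" --pt "0 0 0 0 1"

```text
time: 11.25
eef_pos: [0.4695, -0.2561, 0.0337]
tcp_rot: [-0.702, 0.08, 0.703, 0.08]
contact_force: [-0.9, 0.6, -0.7]
opening: 1.0
```

>>> drive_tool --pt "-1 0 0 0 1" --pt "-2 0 0 0 1" --pt "-3 0 0 0 1" --pt "-4 0 0 0 1" --pt "-4 0 0 0 1" --pt "-4 0 0 0 1" --pt "-4 0 0 0 1" --pt "-2 0 0 0 1" --pt "0 -1 0.5 0 1"

```text
time: 12.15
eef_pos: [0.4684, -0.2468, 0.2792]
tcp_rot: [0.705, -0.083, -0.7, -0.079]
contact_force: [-0.1, -0.5, -0.1]
opening: 1.001
```

```bash
python3 - <<'E'
from h import *
p,psi,s,r=pose(); print(p,psi,s["opening"],s["contact_force"],s["time"])
c=read_camera("scene");t=read_camera("top")
im=np.zeros((450,800,3),np.uint8)
im[:,:450]=crop(c,335,140,75,75,6); 
# overlay two unit hypotheses
def ov(cam,x,y,w,h,s,poses):
    a=crop(cam,x,y,w,h,s)
    for (X,Y,th),col in poses:
        for L,W,z in((.12,.11,.04),(.06,.036,.09)):
            m=np.array([[1,1],[1,-1],[-1,-1],[-1,1]])*[L/2,W/2]
            m=m@np.array([[np.cos(th),-np.sin(th)],[np.sin(th),np.cos(th)]]).T+[X,Y]
            q=(proj(cam,np.c_[m,[z]*4])-[x,y]+.5)*s
            cv2.polylines(a,[q.round().astype(int)],True,col,1)
    return a
H=[((.4775,.2551,-.26),(0,255,0)),((.4705,.2653,-.26),(255,0,255))]
a=ov(c,225,235,80,70,8,H)[:, :640]; b=ov(t,195,180,65,65,8,H)
im=np.zeros((600,800,3),np.uint8)
im[:350,:400]=cv2.resize(a,(400,350),interpolation=cv2.INTER_AREA); im[:400,400:]=cv2.resize(b,(400,400),interpolation=cv2.INTER_AREA)
im[352:600,:400]=crop(c,335,140,100,62,4)
np.savez("cam.npz",a=a); cv2.imwrite("pics/s6.png",im)
E
```

```text
[ 0.46839769 -0.24682187  0.27918341] -1.7998768430028478 1.000808254336856 [-0.07375261 -0.45166905 -0.09548059] 12.15
```

View pics/s6.png

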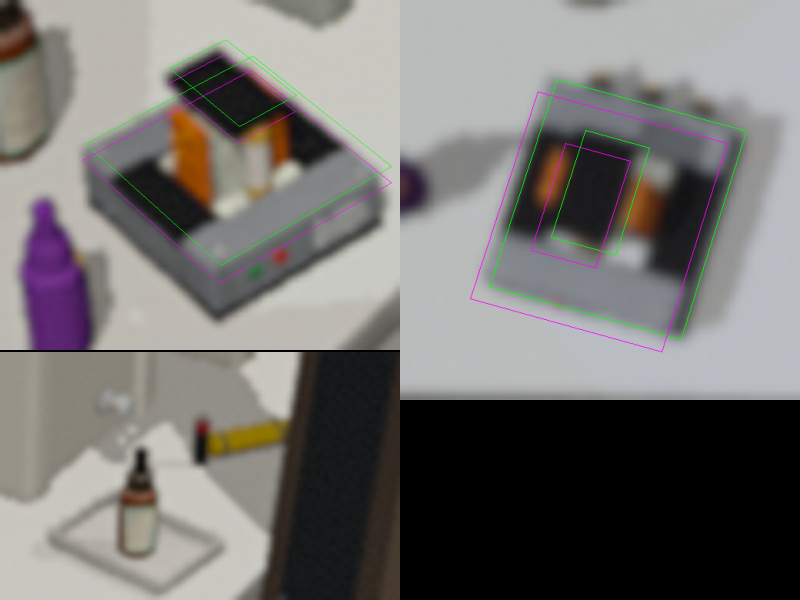

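The bottle stands upright in the middle of the tray (crop base (137,550), tray centre about (136,545)). On the unit, the top view favours the green outline and the scene view something nearer the magenta, so the truth is between them. I'll go above the mean (0.474,0.260) and look from close by.

```bash
python3 - <<'E'
from h import *
plan([(.434,-.12,.29,-1.82),(.436,.08,.29,-1.831),(.445,.2,.25,-1.831),(.474,.260,.15,-1.831)],3.8)
E
```

```text
[np.float64(-0.41), np.float64(-2.83), np.float64(1.49), np.float64(0.3)]
[np.float64(-0.41), np.float64(-2.83), np.float64(1.5), np.float64(0.3)]
[np.float64(-0.41), np.float64(-2.82), np.float64(1.52), np.float64(0.3)]
[np.float64(-0.41), np.float64(-2.81), np.float64(1.53), np.float64(0.3)]
-- [ 0.434 -0.12   0.29  -1.82 ]
[np.float64(-0.0), np.float64(-3.24), np.float64(0.79), np.float64(0.1)]
[np.float64(-0.0), np.float64(-3.24), np.float64(0.8), np.float64(0.1)]
[np.float64(-0.0), np.float64(-3.24), np.float64(0.8), np.float64(0.1)]
[np.float64(-0.0), np.float64(-3.23), np.float64(0.81), np.float64(0.1)]
[np.float64(-0.0), np.float64(-3.23), np.float64(0.81), np.float64(0.1)]
[np.float64(-0.0), np.float64(-3.23), np.float64(0.82), np.float64(0.1)]
-- [ 0.436  0.08   0.29  -1.831]
[np.float64(1.0), np.float64(-2.96), np.float64(0.55), np.float64(-0.0)]
[np.float64(1.0), np.float64(-2.96), np.float64(0.55), np.float64(-0.0)]
[np.float64(1.0), np.float64(-2.96), np.float64(0.55), np.float64(-0.0)]
[np.float64(1.0), np.float64(-2.96), np.float64(0.55), np.float64(-0.0)]
-- [ 0.445  0.2    0.25  -1.831]
[np.float64(2.5), np.float64(-1.64), np.float64(-0.31), np.float64(-0.0)]
[np.float64(2.5), np.float64(-1.64), np.float64(-0.31), np.float64(-0.0)]
[np.float64(2.5), np.float64(-1.64), np.float64(-0.31), np.float64(-0.0)]
[np.float64(2.5), np.float64(-1.64), np.float64(-0.31), np.float64(-0.0)]
-- [ 0.474  0.26   0.15  -1.831]
```

>>> drive_tool --pt "-0.4 -2.8 1.5 0.4 1" --pt "-0.4 -2.8 1.5 0.4 1" --pt "-0.4 -2.8 1.5 0.4 1" --pt "-0.4 -2.8 1.5 0.4 1" --pt "0 -3.2 0.8 0.2 1" --pt "0 -3.2 0.8 0 1" --pt "0 -3.2 0.8 0 1" --pt "0 -3.2 0.8 0 1" --pt "0 -3.2 0.8 0 1" --pt "0 -3.2 0.8 0 1"

```text
time: 13.25
eef_pos: [0.4362, 0.0772, 0.287]
tcp_rot: [-0.7, 0.091, 0.703, 0.091]
contact_force: [0.4, 0.1, 0.0]
opening: 0.997
```

>>> drive_tool --pt "1 -3 0.5 0 1" --pt "1 -3 0.5 0 1" --pt "1 -3 0.5 0 1" --pt "1 -3 0.5 0 1" --pt "2.5 -1.6 -0.3 0 1" --pt "2.5 -1.6 -0.3 0 1" --pt "2.5 -1.6 -0.3 0 1" --pt "2.5 -1.6 -0.3 0 1" --pt "0 0 0 0 1" --pt "0 0 0 0 1"

```text
time: 14.25
eef_pos: [0.4755, 0.2551, 0.1477]
tcp_rot: [-0.7, 0.092, 0.703, 0.09]
contact_force: [0.1, 0.5, 1.1]
opening: 1.003
```

```bash
python3 - <<'E'
from h import *
p,psi,s,r=pose(); print(p,psi,s["opening"],s["contact_force"],s["time"])
d=np.array([.474,.260,.0])-[p[0],p[1],0]; print("tool shift cm",d@r*100, np.degrees(psi+1.831))
E
```

```text
[0.47549558 0.25511564 0.14772782] -1.829353413020555 1.0027962323481263 [0.06685377 0.52011598 1.1060762 ] 14.25
tool shift cm [-1.47346803e-04 -4.33959016e-01  2.69475857e-01] 0.09434248452338515
```

>>> drive_tool --pt "1.5 -0.4 0.2 0 1" --pt "1.5 0 0 0 1" --pt "0 0 0 0 1" --pt "0 0 0 0 1"

```text
time: 14.65
eef_pos: [0.4759, 0.2595, 0.1193]
tcp_rot: [-0.701, 0.092, 0.702, 0.091]
contact_force: [0.0, -1.0, 1.2]
opening: 0.996
```

```bash
python3 - <<'E'
from h import *
p,psi,s,r=pose(); print(p,psi,s["opening"],s["contact_force"],s["time"])
c=read_camera("scene"); th=psi+np.pi/2
x,y,w,h,k=230,190,75,85,7
a=crop(c,x,y,w,h,k)
def dr(m,z,col):
    m=np.array(m)@np.array([[np.cos(th),-np.sin(th)],[np.sin(th),np.cos(th)]]).T+p[:2]
    q=(proj(c,np.c_[m,[z]*len(m)])-[x,y]+.5)*k
    print(z,q.round().tolist())
    for u in q: cv2.circle(a,tuple(u.round().astype(int)),2,col,-1)
dr([[.03,.018],[.03,-.018],[-.03,-.018],[-.03,.018]],.09,(0,255,0))
dr([[-.011,.0425],[.011,.0425],[-.011,-.0425],[.011,-.0425]],p[2]+.013,(255,0,255))
cv2.imwrite("pics/s7.png",a)
E
```

```text
[0.47588491 0.25954978 0.11932889] -1.8304907557199772 0.9964749174885595 [ 0.02582972 -0.95957046  1.17809483] 14.65
0.09 [[198.0, 419.0], [277.0, 378.0], [376.0, 457.0], [296.0, 500.0]]
0.1323288911139075 [[200.0, 412.0], [164.0, 382.0], [392.0, 313.0], [355.0, 285.0]]
```

View pics/s7.png

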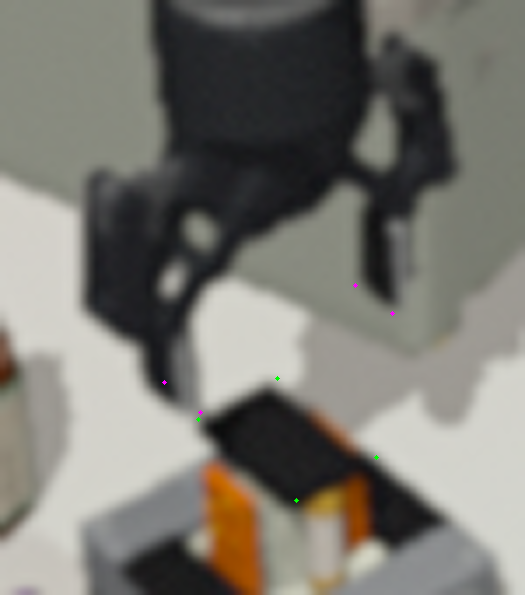

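The cap's corners are at (203,430), (268,388), (362,462) and (297,500), against (198,419), (277,378), (376,457) and (296,500) predicted for a carrier centred under the tool. The fingertips agree with their prediction within a pixel. So the carrier is about 3 mm farther along +y; I'll correct, go down, then close gently while watching the sideways force.

>>> drive_tool --pt "0.5 -0.3 0.2 0 1" --pt "1.5 0 0 0 1" --pt "2 0 0 0 1" --pt "1.7 0 0 0 1" --pt "1 0 0 0 1" --pt "0.5 0 0 0 1" --pt "0 0 0 0 1" --pt "0 0 0 0 1"

```text
time: 15.5
eef_pos: [0.4757, 0.2635, 0.0484]
tcp_rot: [0.702, -0.091, -0.701, -0.092]
contact_force: [0.3, 0.1, -0.1]
opening: 1.002
```

>>> drive_tool --pt "0 0 0 0 0.75" --pt "0 0 0 0 0.7" --pt "0 0 0 0 0.66" --pt "0 0 0 0 0.62" --pt "0 0 0 0 0.62" --pt "0 0 0 0 0.62" --pt "0 0 0 0 0.62" --force 40

```text
time: 16.2
eef_pos: [0.4752, 0.2631, 0.0479]
tcp_rot: [0.701, -0.092, -0.701, -0.091]
contact_force: [-0.7, -3.6, 0.9]
opening: 0.617
```

```bash
cat > st.py <<'E'
from h import *
p,psi,s,r=pose(); print(p,psi,s["opening"],"F tool",s["contact_force"]@r,"T",s["wrist_torque"]@r,s["time"])
E
python3 st.py
```

```text
[0.47524273 0.2631387  0.04791515] -1.8301310967580662 0.6172365799376662 F tool [-0.89697169  3.70890264 -0.22881062] T [0.02843693 0.05678822 0.50934135] 16.2
```

>>> drive_tool --pt "0 0.2 0 0 0.62" --pt "0 0 0 0 0.62" --pt "0 0 0 0 0.62"

```text
time: 16.5
eef_pos: [0.4749, 0.2619, 0.0479]
tcp_rot: [0.701, -0.091, -0.701, -0.092]
contact_force: [0.9, 1.5, 0.9]
opening: 0.618
```

```bash
python3 st.py
```

```text
[0.47485115 0.2618903  0.04787493] -1.830595650921623 0.6178165177988333 F tool [-0.93742879 -1.6878228  -0.53212851] T [ 0.01189947  0.08325092 -0.1922629 ] 16.5
```

>>> drive_tool --pt "0 0 0 0 0.56" --pt "0 0 0 0 0.53" --pt "0 0 0 0 0.53" --pt "0 0 0 0 0.53"

```text
time: 16.9
eef_pos: [0.4749, 0.2617, 0.0485]
tcp_rot: [0.701, -0.091, -0.701, -0.092]
contact_force: [-0.9, -0.4, 5.2]
opening: 0.533
```

```bash
python3 st.py
```

```text
[0.47493723 0.26174897 0.04847559] -1.83034747552926 0.5328882180617396 F tool [-5.22289106  0.55953738  0.74926341] T [ 0.00078462 -0.23334399 -0.03388603] 16.9
```

>>> drive_tool --pt "0 0 0 0 0.48" --pt "0 0 0 0 0.44" --pt "0 0 0 0 0.4" --pt "0 0 0 0 0.35" --pt "0 0 0 0 0.35" --pt "0 0 0 0 0.35" --pt "0 0 0 0 0.35"

```text
time: 17.6
eef_pos: [0.4755, 0.2619, 0.0497]
tcp_rot: [0.702, -0.091, -0.701, -0.092]
contact_force: [-2.9, 0.4, 10.3]
opening: 0.415
```

```bash
python3 st.py
```

```text
[0.47547888 0.26194833 0.04968594] -1.8301395043477902 0.41495700598641344 F tool [-10.27011365   0.30966888   2.91618822] T [ 0.00517718 -0.52403607  0.12325584] 17.6
```

>>> drive_tool --pt "0 0 0 0 0.3" --pt "0 0 0 0 0.3" --pt "-0.3 0 0 0 0.3" --pt "-0.5 0 0 0 0.3" --pt "-0.7 0 0 0 0.3" --pt "0 0 0 0 0.3" --force 55

```text
time: 18.2
eef_pos: [0.475, 0.2615, 0.0635]
tcp_rot: [0.702, -0.091, -0.701, -0.092]
contact_force: [-0.3, 0.4, -1.3]
opening: 0.417
```

```bash
python3 st.py
```

```text
[0.47500795 0.26149988 0.0634776 ] -1.8301836451624558 0.41696458597442365 F tool [ 1.31920886 -0.30099851  0.43242854] T [-0.01074905  0.01413602  0.01048067] 18.2
```

>>> drive_tool --pt "-1 0 0 0 0.3" --pt "-1.5 0 0 0 0.3" --pt "-2 0 0 0 0.3" --pt "-2 0 0 0 0.3" --pt "-2 0 0 0 0.3" --pt "-2 0 0 0 0.3" --pt "-1.5 0 0 0 0.3" --pt "-0.7 0 0 0 0.3" --pt "0 0 0 0 0.3" --pt "0 0 0 0 0.3"

```text
time: 19.2
eef_pos: [0.4741, 0.2612, 0.1891]
tcp_rot: [-0.701, 0.092, 0.702, 0.091]
contact_force: [-0.1, -0.1, -2.0]
opening: 0.412
```

```bash
python3 st.py; python3 - <<'E'
from h import *
c=read_camera("scene")
im=np.zeros((600,800,3),np.uint8)
im[:,:480]=crop(c,220,165,80,100,6); im[:300,480:]=crop(c,340,140,80,75,4)
p,psi,s,r=pose(); print((proj(c,[p,p-[0,0,.044],p+[0,0,.04]])-[220,165])*6)
cv2.imwrite("pics/s8.png",im)
E
```

```text
[0.47412036 0.26124365 0.18910007] -1.8302074978703708 0.41244888832100873 F tool [2.0014544  0.08040369 0.04686586] T [0.01078029 0.03123108 0.03378571] 19.2
[[290.17958274 340.09214154]
 [296.29476903 424.87889511]
 [284.41033969 260.10187373]]
```

View pics/s8.png

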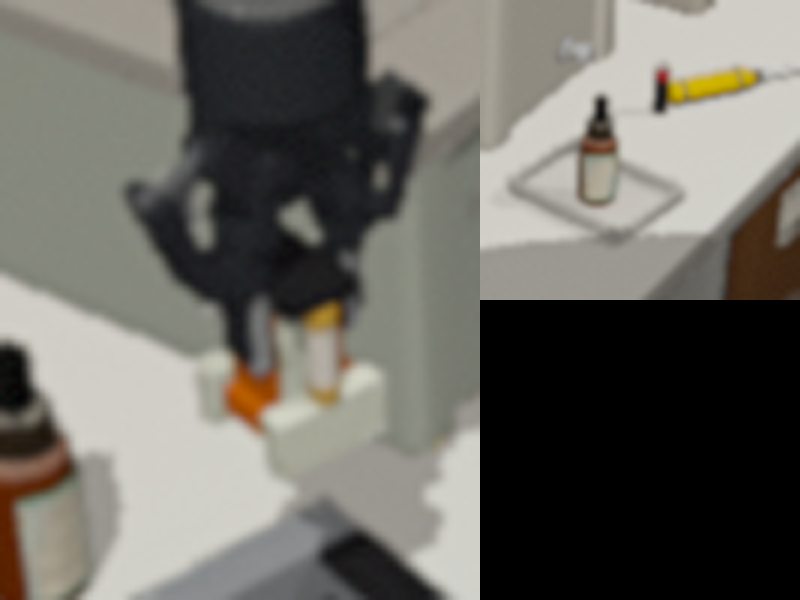

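The carrier hangs upright in the fingers, well above the unit; its fuse runs from crop (322,305) to (325,400). The bottle stands in the tray at (597,200). I let it settle and hand in.

>>> drive_tool --pt "0 0 0 0 0.3" --pt "0 0 0 0 0.3" --pt "0 0 0 0 0.3" --pt "0 0 0 0 0.3" --pt "0 0 0 0 0.3"

```text
time: 19.75
eef_pos: [0.4746, 0.2614, 0.1897]
tcp_rot: [-0.701, 0.091, 0.701, 0.091]
contact_force: [-0.5, -1.7, -2.6]
opening: 0.412
```

```bash
python3 st.py; python3 -c "
from plant import sign_off
print(sign_off())"
```

```text
[0.47460437 0.26142566 0.18972166] -1.8302195890612536 0.41192992169538706 F tool [2.57490654 1.73584914 0.09069886] T [-0.00223041 -0.00325314 -0.01232324] 19.75
the job is handed in; nothing more can be done
None
```

I stood the amber bottle in the tray and let go of it. Then I squeezed the carrier's two catches and lifted the carrier out. I handed the job in at about 19.8 s, with the carrier still held at 55 N; no verdict came back.

**Last checks:**
- **Carrier:** it is about 14 cm above its seat and close to upright. The downward load is 2.0–2.6 N, which fits its weight, and the opening is steady at 0.41. I did not read the catches directly; that they are fully in comes from this opening.
- **Bottle:** in the last picture it stands upright near the middle of the tray.
- **Bystanders:** the cell and screwdriver are undisturbed in the last picture. I did not look at the stopper and plug again after the early pictures, but every pass over them was with the tool 27 cm or more up.

**What disagreed:**
- The two cameras differed by about 10 mm on the unit and the tray. I settled the unit with a close look at the fingers over the carrier, then by balancing the sideways force on the catches. For the tray I used about the mean.
- The bottle leaned a little in the grip (about 0.15–0.2 rad). It straightened when pressed lightly onto the tray floor.

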